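# Hook the tabbed cover onto the open control box

### The arm

A 6-joint arm with a two-finger parallel gripper is mounted at the origin on a cart in front of the work surface, level with it; the furniture and walls round the work are solid. World frame = base frame: x ahead of the robot, y to its left, z up, the work surface at z = 0. Lengths are in m, angles in rad, forces in N, time in s.
With the tool pointing down it reaches from about 0.425 to 0.95 m from the base axis. Payload 3.5 kg.
Tool frame: the origin (TCP) lies at the very end of the fingers, on their centre line; the grasp point (between the pads) lies 19 mm behind it; z points along the fingers, y is the direction in which the jaws open and shut (so a half turn about z gives the same grasp; the last joint's range is limited). The gripper opens to 85 mm and grips with 20 to 120 N. Pads are 22 mm wide; open, the fingers measure 114 mm over their backs; the gripper's body (76 mm by 85 mm) begins 54 mm behind the grasp point. The pads swing forward as they close: fully open they stand 13 mm farther back than shut.
Start: joints at [-1.49, 0.286, 1.577, -0, 1.279, -0.15], TCP at [0.154, -0.657, 0.231] pointing down, gripper open.
Joint ranges: [-2.77, 2.77], [-0.9, 2.22], [0.21, 2.48], [-1.53, 4.67], [0.24, 2.81], [-2.84, 2.84]. Speed limits (rad/s): [2.79, 2.79, 3.14, 3.14, 3.14, 3.14].

### API

Orientations are given as a unit quaternion [x, y, z, w].
In Python, from plant import ctrl, eyes, ticket gives the robot as it stands.
- The arm moves only by the tool send_rows, never from a script. Its arguments are lists of equal length, an entry for each row: "translation": the shift along the tool's x, y, z in units of 30 mm (1.0 is 30 mm), a list of three; "rotation": the turn, a rotation vector about the tool's x, y, z in units of 5 degrees (1.0 is 5 degrees), a list of three; "grip": the finger opening in mm, from 0 to 85.4. A call has 1 to 5 rows; each row shifts and turns the commanded pose from where the row before left it, along the tool's axes as they then stand; what a row does not reach is not made up. A row lasts 1/8 s, in which the tool goes at most 62.5 mm and 10.7 degrees, less where a joint would pass 70% of its speed; a pose out of reach is approached as far as the arm can. A call is refused whole if a number of a shift passes 1 or a number of a turn 1, either way. A call with a gripper value outside its range is refused whole. The fingers move at their own pace and stop on an object; "squeeze" is the grip in N (left out, the last holds). Time passes only in rows, so rows that do not move let the fingers close. It gives the time, the measured TCP pose, the force and the opening at its end, in the units of the state.
- ctrl.get_state(): the state, without advancing time (a new reading comes with each control period).
- eyes.read_camera(name): name is "side" or "top" or "wrist"; returns a dict with "image" (400x640x3 uint8, blue, green, red), "mtx" (3x3 intrinsics, pixels), "xyz" and "orientation" of the camera in the world; the wrist camera has in their place "hand_eye" (4x4, takes a point from camera to tool coordinates, whose origin is the TCP and whose axes are the flange's). Camera axes: x right, y down, z forward; pixel columns grow to the right and rows downward; lengths in m; the calibration is good to about 2 mm. A picture is of the moment at which its call begins: read the wrist's pose just before it. There is no depth.
- ticket.sign_off(): hands the job in, once; it reports no verdict.
The state is a dict: "time": time; "qpos": joint angles; "dq": joint speeds; "joint_efforts": joint torques, N m; "eef_pos": TCP position; "tcp_rot": TCP orientation; "contact_force": force on the tool from outside, world axes, zero at the start; "wrist_torque": the same for the moment, N m; "opening": opening from 0.0 (shut) to 1.0 (fully open).
Only numpy, scipy, OpenCV 4.12 (cv2) and the standard library are available. Lean on these libraries where they do the work, as an engineer would, in place of code of your own. Each camera call takes 0.05 s, during which the arm holds its last target. There are 200 camera calls.

### The job

The vat heater's grey control box stands open: lift off the brush left lying across it and lay it flat on a clear patch of the table. Then close the box with the cover that has the two tabs: hold it tilted, hook its tabs in under the keeper strip at one end of the box, and swing it down until it lies flat inside the rim all round. Leave the plain cover and everything else on the table where they are.

Things in the scene. Friction and masses are not known exactly. Their poses are not given: they have to be found in the camera images.
- control_box: Open grey metal box fixed to the table, 181 long (its x) x 128 wide (its y; feet 162). x runs from its keeper-strip end (-x) to its plain end (+x), z up; origin on the table. A seated cover has this same frame raised 40 (play 2.5 either way in x, 3 in y). Sides and plain end: outer rim 5 thick, top at z = 46. Outer faces at x = -98.5 and +82.5, y = +-64. Fixed modules inside reach z = 21.
- ledge (a point): On the control box at (0, 0, 40), axes as the box: centre of the recess that takes the cover, at the height of the ledge it rests on. The ledge is 8 wide along both sides and the plain end. The recess reaches from box x = -93.5 (back wall of the pocket) to +77.5 and y = -59 to +59.
- pocket (a point): Middle of the pocket's mouth, on the control box at (-77.5, 0, 45), axes as the box. The keeper strip spans the whole width at the box's -x end, from x = -98.5 to -77.5, underside at z = 50, top at z = 54. Below it is a pocket 16 deep (to x = -93.5) and 10 high, z 40 to 50, with a solid floor level with the ledge.
- tabbed_cover: The cover to fit: loose steel plate 150 (its x) x 112 (y) x 4 with two flat tabs on its -x edge and a black grip on top. Origin at the centre of the plate's underside, z up. Grip: at the plate's middle, 14 thick (x) x 70 long (y), from z = 4 to 36. 0.2 to 0.42 kg. Lies flat on the table, turned up to 130 degrees either way, left or right of the box.
- tab_tip (a point): On the tabbed cover at (-91, 0, 2), axes as the cover: midway between the ends of its two tabs. The tabs are 24 wide, centred at y = +32 and -32, 4 thick, level with the plate, and reach from its edge (x = -75) to x = -91.
- plain_cover: A cover for another box, not to be used: as the tabbed cover but 130 (x) x 112 (y) x 4 and without tabs, same black grip 14 x 70 up to z = 36. Lies flat on the other side of the box.
- brush: Flat wooden pastry brush, 190 long (its x) x 20 wide x 11 thick, 35 g, lying across the rim of the control box and overhanging both sides. Origin at the centre of its underside, x along it towards the bristles (head 20 x 11 from x = 33 to 95, handle 14 wide x 9 thick, z = 1 to 10, from x = -95 to 35), z up; balances at x = 13. The table's front edge runs through world (0.27, 0) and (0.40, 0.34) m.
- tub_front: Bystander: round pink tub, 96 in diameter, 55 high, nearest the robot. Origin at the centre of its base.
- tub_right: Bystander: round pink tub, 96 in diameter, 55 high, far right. Origin at the centre of its base. More such tubs stand fixed all over the back of the table: keep to x below 0.53 where y is above -0.16, and to y below 0.43. (World, m.)
- small_bottle: Bystander: brown bottle, 30 in diameter, 62 high. Origin at the centre of its base.
- tall_bottle: Bystander: amber bottle with black cap, 42 in diameter, 85 high. Origin at the centre of its base.
- cup: Bystander: steel cup, 72 in diameter, 82 high. Origin at the centre of its base.
- pen: Bystander: black marker pen lying on the table, 132 long (x) x 16 x 16. Origin at the centre of its underside. Also on the right, fixed: a steel parts box, label dispenser, tub lid and tape roll, all at y below -0.39 m, and a hand press and vat farther back than x = 0.72 m.

How it is judged:
By the outcome, as a careful person would: the job done as asked, in the order asked, and still so for the second after the job is handed in, with the robot touching nothing.
It also fails if it takes over 54 s, if anything falls off the work surface, if the arm or the gripper's body presses on something with over 40 N, if the wrist force passes 120 N, or if a joint passes its speed limit or range.

## Working session

There is one attempt and no reset: what is moved stays moved. The work goes in short steps, Python scripts to look and compute and a tool call to move; the robot and the scene stay as the last step left them, time stands still between calls to the robot, and variables do not carry over. Pictures are saved under pics/ and viewed, about 8 in all and at most 12, crops included, and the job is handed in when it is done.

Besides the shell and the picture viewer there is one more tool, called after ">>>" as a command line: name --argument value ..., lists and objects as JSON in quotes. send_rows: Moves the arm, as the interface text tells. Its arguments: {"type":"object","properties":{"translation":{"type":"array"},"rotation":{"type":"array"},"grip":{"type":"array"},"squeeze":{"type":"number"}},"required":["translation","rotation","grip"]}

```bash
ls; mkdir -p pics
cat > h.py <<'E'
import numpy as np, cv2
from scipy.spatial.transform import Rotation as R
from plant import ctrl, eyes, ticket
def cam(name):
    s=ctrl.get_state(); c=eyes.read_camera(name)
    if name=="wrist":
        T=np.eye(4);T[:3,:3]=R.from_quat(s["tcp_rot"]).as_matrix();T[:3,3]=s["eef_pos"]
        M=T@np.array(c["hand_eye"])
    else:
        M=np.eye(4);o=np.array(c["orientation"]);M[:3,:3]=R.from_quat(o).as_matrix() if o.size==4 else o.reshape(3,3);M[:3,3]=c["xyz"]
    return c["image"],np.array(c["mtx"]),M
def snap(name,fn):
    im,K,M=cam(name);cv2.imwrite(f"pics/{fn}.png",im);np.savez(f"pics/{fn}.npz",K=K,M=M);return im
def pix(fn,uv,z):
    d=np.load(f"pics/{fn}.npz");K,M=d["K"],d["M"];out=[]
    for (u,v),zz in zip(uv,np.broadcast_to(z,len(uv))):
        r=M[:3,:3]@np.linalg.solve(K,[u,v,1]);o=M[:3,3];out.append(o+r*(zz-o[2])/r[2])
    return np.array(out)
def proj(fn,P):
    d=np.load(f"pics/{fn}.npz");K,M=d["K"],d["M"]
    p=(np.atleast_2d(P)-M[:3,3])@M[:3,:3]@K.T;return p[:,:2]/p[:,2:]
def st():
    s=ctrl.get_state();r=R.from_quat(s["tcp_rot"]).as_matrix()
    print("t",round(s["time"],2),"p",np.round(s["eef_pos"],4),"q",np.round(s["qpos"],3),"F",np.round(s["contact_force"],1),"op",round(s["opening"],3));print(np.round(r,4));return s
E
python3 - <<'E'
from h import *
st()
a=snap("top","t0");b=snap("side","s0")
for f in("t0","s0"):
    d=np.load(f"pics/{f}.npz");print(d["K"].round(1).tolist(),d["M"].round(3).tolist())
E
```

```text
pics
t 0.0 p [ 0.1544 -0.6564  0.2299] q [-1.49   0.287  1.578 -0.     1.279 -0.15 ] F [ 0.1  0.9 -0.7] op 1.0
[[ 9.735e-01  2.287e-01 -2.000e-04]
 [ 2.287e-01 -9.735e-01  2.400e-03]
 [ 3.000e-04 -2.400e-03 -1.000e+00]]
[[478.4, 0.0, 316.6], [0.0, 478.4, 199.9], [0.0, 0.0, 1.0]] [[-0.015, -0.983, 0.181, 0.266], [-1.0, 0.014, -0.004, 0.029], [0.001, -0.181, -0.983, 1.465], [0.0, 0.0, 0.0, 1.0]]
[[387.7, 0.0, 316.6], [0.0, 387.7, 201.6], [0.0, 0.0, 1.0]] [[-0.82, -0.285, 0.496, -0.032], [-0.572, 0.443, -0.691, 0.811], [-0.022, -0.85, -0.526, 0.645], [0.0, 0.0, 0.0, 1.0]]
```

View pics/t0.png

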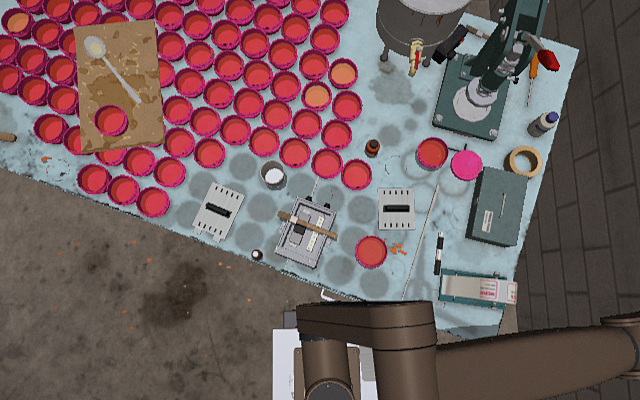

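View pics/s0.png

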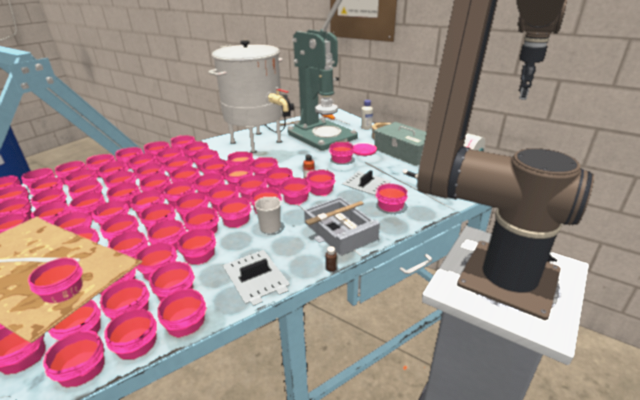

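The top view shows two covers at about (217,211) and (396,208). The box is at (305,232) with the brush across it. I need an enlarged crop to find the tabs and the keeper strip.

Run:
```python
from h import *
a=cv2.imread("pics/t0.png")[160:290,180:430]
cv2.imwrite("pics/c0.png",cv2.resize(a,None,fx=3.2,fy=3.2,interpolation=cv2.INTER_CUBIC))
```

```text
(no output)
```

View pics/c0.png

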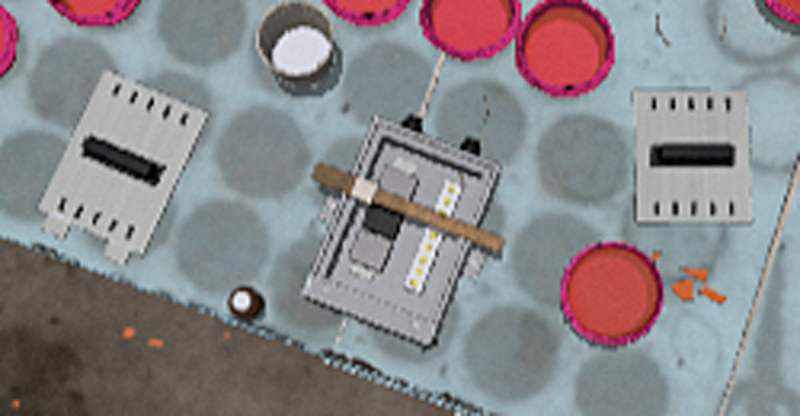

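The left cover has the tabs, on its robot-facing edge at crop (55,225) and (120,250). The box's keeper strip also looks to be at its robot-facing end. The brush's bristles point left.

Run:
```python
from h import *
def P(l,z): return pix("t0",[(180+u/3.2,160+v/3.2) for u,v in l],z)
def show(n,a): print(n,(1000*a[:,:2]).round().tolist())
c=P([(110,72),(208,112),(143,255),(40,205)],.004);show("cover",c);print(c.mean(0),np.degrees(np.arctan2(*(c[0]+c[1]-c[2]-c[3])[[1,0]])))
show("grip",P([(85,147),(160,175)],.036))
b=P([(375,117),(498,163),(437,345),(305,295)],[.046,.046,.054,.054]);show("box",b);print(b.mean(0),np.degrees(np.arctan2(*(b[0]+b[1]-b[2]-b[3])[[1,0]])))
show("brush",P([(315,172),(502,245),(365,190)],.056))
show("plain",P([(635,92),(748,92),(750,222),(636,220)],.004))
show("smallbottle,tub_front,cup",P([(245,302),(612,293),(298,45)],[.06,.055,.08]))
show("pen,tallbottle", pix("t0",[(440,235),(439,272),(372,147)],[.01,.01,.06]))
show("edge",P([(0,237),(340,345)],0))
```

```text
cover [[595.0, 342.0], [554.0, 246.0], [416.0, 306.0], [465.0, 406.0]]
[0.50740957 0.32494949 0.004     ] -24.88362279364321
grip [[516.0, 357.0], [488.0, 286.0]]
box [[539.0, 82.0], [493.0, -33.0], [324.0, 26.0], [371.0, 147.0]]
[0.43178368 0.0554735  0.05      ] -20.402813883421373
brush [[485.0, 138.0], [415.0, -35.0], [468.0, 91.0]]
plain [[568.0, -170.0], [566.0, -281.0], [439.0, -276.0], [442.0, -167.0]]
smallbottle,tub_front,cup [[365.0, 201.0], [369.0, -135.0], [601.0, 152.0]]
pen,tallbottle [[420.0, -352.0], [308.0, -342.0], [687.0, -148.0]]
edge [[435.0, 444.0], [328.0, 118.0]]
```

```bash
cat >> h.py <<'E'
def RT(yaw,pitch=0):
    a=np.radians(yaw);y=np.array([np.cos(a),np.sin(a),0]);z=np.array([0,0,-1.]);x=np.cross(y,z)
    return R.from_rotvec(x*np.radians(pitch))*R.from_matrix(np.c_[x,y,z])   # pitch>0 turns about tool x
def plan(*wps,p=None,q=None):
    s=ctrl.get_state();p=np.array(s["eef_pos"]) if p is None else np.array(p);q=R.from_quat(s["tcp_rot"]) if q is None else q
    for (t,Rt) in wps:
        t=np.array(t,float);rv=np.degrees((q.inv()*Rt).as_rotvec())/5;q0=q;p0=p
        n=max(1,int(np.ceil(np.abs(rv).max()-.02)),int(np.ceil(np.linalg.norm(t-p)/.0615)))
        while True:
            qs=[q0*R.from_rotvec(np.radians(5*rv*i/n)) for i in range(n)]
            d=[qq.inv().apply((t-p0)/n)/.03 for qq in qs]
            if np.abs(d).max()<=1: break
            n+=1
        print("n",n,"rot",np.round(rv/n,2).tolist());
        print([np.round(x,2).tolist() for x in d]); p,q=t,Rt
E
python3 - <<'E'
from h import *
print(np.round(eyes.read_camera("wrist")["hand_eye"],3).tolist())
plan(((.36,-.36,.26),RT(-50)),((.445,.03,.26),RT(-22)))
E
```

```text
[[-0.0, -0.952, -0.305, 0.076], [1.0, 0.0, -0.001, -0.001], [0.002, -0.305, 0.952, -0.143], [0.0, 0.0, 0.0, 1.0]]
n 12 rot [-0.0, -0.0, -0.45]
[[0.74, -0.67, -0.08], [0.77, -0.64, -0.08], [0.79, -0.61, -0.08], [0.82, -0.58, -0.08], [0.84, -0.55, -0.08], [0.86, -0.51, -0.08], [0.88, -0.48, -0.08], [0.9, -0.45, -0.08], [0.91, -0.41, -0.08], [0.93, -0.37, -0.08], [0.94, -0.34, -0.08], [0.96, -0.3, -0.08]]
n 14 rot [0.0, 0.0, -0.4]
[[0.75, -0.58, 0.0], [0.77, -0.55, 0.0], [0.79, -0.53, 0.0], [0.81, -0.5, 0.0], [0.83, -0.47, 0.0], [0.84, -0.44, 0.0], [0.86, -0.41, 0.0], [0.87, -0.38, 0.0], [0.88, -0.35, 0.0], [0.89, -0.32, 0.0], [0.91, -0.29, 0.0], [0.91, -0.26, 0.0], [0.92, -0.23, 0.0], [0.93, -0.19, 0.0]]
```

>>> send_rows --translation '[[0.74, -0.67, -0.08], [0.77, -0.64, -0.08], [0.79, -0.61, -0.08], [0.82, -0.58, -0.08], [0.84, -0.55, -0.08]]' --rotation '[[0, 0, -0.45], [0, 0, -0.45], [0, 0, -0.45], [0, 0, -0.45], [0, 0, -0.45]]' --grip '[60, 60, 60, 60, 60]'

```text
time: 0.78
eef_pos: [0.2403, -0.5324, 0.2429]
tcp_rot: [0.977, 0.213, 0.0, -0.0]
contact_force: [0.4, 0.6, -0.8]
opening: 0.7
```

>>> send_rows --translation '[[0.86, -0.51, -0.08], [0.88, -0.48, -0.08], [0.9, -0.45, -0.08], [0.91, -0.41, -0.08], [0.93, -0.37, -0.08]]' --rotation '[[0, 0, -0.45], [0, 0, -0.45], [0, 0, -0.45], [0, 0, -0.45], [0, 0, -0.45]]' --grip '[60, 60, 60, 60, 60]'

```text
time: 1.4
eef_pos: [0.3257, -0.409, 0.2551]
tcp_rot: [0.952, 0.307, -0.0, -0.0]
contact_force: [0.1, -0.3, -0.0]
opening: 0.699
```

>>> send_rows --translation '[[0.94, -0.34, -0.08], [0.96, -0.3, -0.08], [0.75, -0.58, 0], [0.77, -0.55, 0], [0.79, -0.53, 0]]' --rotation '[[0, 0, -0.45], [0, 0, -0.45], [0, 0, -0.4], [0, 0, -0.4], [0, 0, -0.4]]' --grip '[60, 60, 60, 60, 60]'

```text
time: 2.02
eef_pos: [0.3773, -0.2759, 0.2598]
tcp_rot: [0.92, 0.393, -0.0, -0.0]
contact_force: [0.1, -0.5, 0.9]
opening: 0.701
```

>>> send_rows --translation '[[0.81, -0.5, 0], [0.83, -0.47, 0], [0.84, -0.44, 0], [0.86, -0.41, 0], [0.87, -0.38, 0]]' --rotation '[[0, 0, -0.4], [0, 0, -0.4], [0, 0, -0.4], [0, 0, -0.4], [0, 0, -0.4]]' --grip '[60, 60, 60, 60, 60]'

```text
time: 2.65
eef_pos: [0.4073, -0.1365, 0.2599]
tcp_rot: [0.882, 0.472, -0.0, -0.0]
contact_force: [-0.1, -0.4, 1.0]
opening: 0.705
```

>>> send_rows --translation '[[0.88, -0.35, 0], [0.89, -0.32, 0], [0.91, -0.29, 0], [0.91, -0.26, 0], [0.92, -0.23, 0]]' --rotation '[[0, 0, -0.4], [0, 0, -0.4], [0, 0, -0.4], [0, 0, -0.4], [0, 0, -0.4]]' --grip '[60, 60, 60, 60, 60]'

```text
time: 3.28
eef_pos: [0.4367, 0.0027, 0.2599]
tcp_rot: [0.837, 0.547, -0.0, -0.0]
contact_force: [0.1, -0.1, -0.3]
opening: 0.703
```

>>> send_rows --translation '[[0.93, -0.19, 0], [0, 0, 0]]' --rotation '[[0, 0, -0.4], [0, 0, 0]]' --grip '[60, 60]'

```text
time: 3.52
eef_pos: [0.4427, 0.0307, 0.2598]
tcp_rot: [0.827, 0.562, -0.0, -0.0]
contact_force: [0.3, 0.0, -0.4]
opening: 0.701
```

Run:
```python
from h import *
st();snap("wrist","w1")
```

```text
t 3.52 p [0.4427 0.0307 0.2598] q [-0.16  -0.27   2.085 -0.     1.328  0.217] F [ 0.3  0.  -0.4] op 0.701
[[ 3.684e-01  9.297e-01 -7.000e-04]
 [ 9.297e-01 -3.684e-01  1.000e-04]
 [-2.000e-04 -7.000e-04 -1.000e+00]]
```

View pics/w1.png

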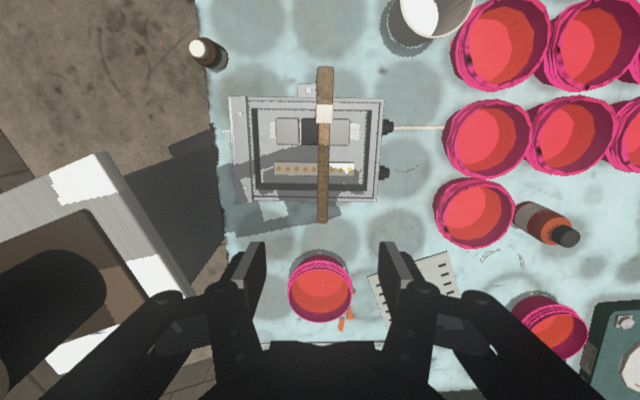

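The wrist view has the box at (308,150) with its keeper strip on the left, facing the robot, at u≈230–252. The brush is vertical at u≈322, with its ferrule at v≈113. I'll enlarge it for measuring.

Run:
```python
from h import *
a=cv2.imread("pics/w1.png")[60:230,220:400]
cv2.imwrite("pics/c1.png",cv2.resize(a,None,fx=3.5,fy=3.5,interpolation=cv2.INTER_CUBIC))
```

```text
(no output)
```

View pics/c1.png

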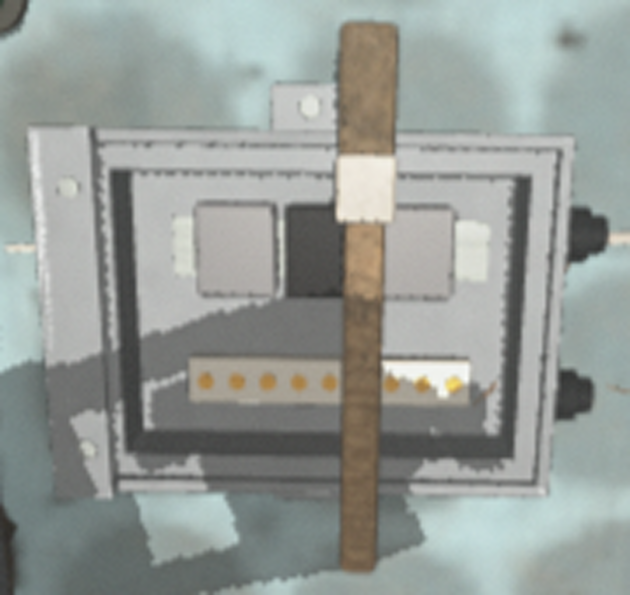

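```bash
cat >> h.py <<'E'
from scipy.optimize import least_squares
def fit(fn,loc,uv,x0,z0=0):   # planar pose x,y,yaw(deg) of a thing from pixel matches
    loc=np.array(loc,float)/1000;uv=np.array(uv,float)
    f=lambda p:(proj(fn,(R.from_euler("z",p[2],degrees=True).apply(loc)+[p[0],p[1],z0]))-uv).ravel()
    r=least_squares(f,x0,x_scale=[.01,.01,1]);print("fit",r.x.round(4),"res px",r.fun.reshape(-1,2).round(1).tolist());return r.x
E
python3 - <<'E'
from h import *
c=lambda l:[(220+(u-1.25)/3.5,60+(v-1.25)/3.5) for u,v in l]
b=fit("w1",[(82.5,64,46),(82.5,-64,46),(-98.5,64,54),(-98.5,-64,54),(-77.5,64,54),(-77.5,-64,54)],c([(573,135),(548,493),(28,127),(55,497),(93,128),(113,497)]),[.43,.055,-20])
w=pix("w1",c([(368,23),(359,570),(366,222)]),[.057,.056,.056]);print(w.round(4).tolist())
d=w[0]-w[1];print(np.linalg.norm(d),np.degrees(np.arctan2(d[1],d[0])))
d/=np.linalg.norm(d);cen=(w[0]+w[1])/2;g=cen+d*.014;print("grasp",g, "centre",cen)
yaw=np.degrees(np.arctan2(d[1],d[0]))-90
plan((np.r_[g[:2],.11],RT(yaw)),(np.r_[g[:2],.042],RT(yaw)))
E
```

```text
fit [  0.4386   0.0551 -22.3739] res px [[1.1, -0.4], [0.5, 1.3], [-0.8, -0.5], [0.2, 0.3], [-0.9, -0.5], [0.1, 0.5]]
[[0.4864, 0.1388, 0.057], [0.4156, -0.0326, 0.056], [0.4637, 0.0827, 0.056]]
0.18551342273441113 67.54313742215211
grasp [0.45634584 0.06603924 0.05657547] centre [0.45099809 0.05310108 0.0565    ]
n 5 rot [-0.0, 0.0, 0.03]
[[0.26, -0.0, 1.0], [0.26, -0.0, 1.0], [0.26, -0.01, 1.0], [0.26, -0.01, 1.0], [0.26, -0.01, 1.0]]
n 3 rot [0.0, 0.0, 0.0]
[[0.0, 0.0, 0.76], [0.0, 0.0, 0.76], [0.0, 0.0, 0.76]]
```

>>> send_rows --translation '[[0.26, 0, 1.0], [0.26, 0, 1.0], [0.26, -0.01, 1.0], [0.26, -0.01, 1.0], [0.26, -0.01, 1.0]]' --rotation '[[0, 0, 0.03], [0, 0, 0.03], [0, 0, 0.03], [0, 0, 0.03], [0, 0, 0.03]]' --grip '[50, 50, 50, 50, 50]' --squeeze 30

```text
time: 4.2
eef_pos: [0.4567, 0.065, 0.1092]
tcp_rot: [0.832, 0.555, -0.0, 0.0]
contact_force: [0.7, 0.3, -0.5]
opening: 0.588
```

>>> send_rows --translation '[[0, 0, 0.75], [0, 0, 0.75], [0, 0, 0.73], [0, 0, 0], [0, 0, 0]]' --rotation '[[0, 0, 0], [0, 0, 0], [0, 0, 0], [0, 0, 0], [0, 0, 0]]' --grip '[50, 50, 50, 5, 5]'

```text
time: 4.82
eef_pos: [0.4573, 0.0654, 0.044]
tcp_rot: [0.832, 0.555, 0.0, 0.0]
contact_force: [1.0, 0.1, 0.6]
opening: 0.166
```

>>> send_rows --translation '[[0, 0, 0], [0, 0, 0], [0, 0, 0]]' --rotation '[[0, 0, 0], [0, 0, 0], [0, 0, 0]]' --grip '[5, 5, 5]'

```text
time: 5.2
eef_pos: [0.4573, 0.0659, 0.044]
tcp_rot: [0.832, 0.555, 0.0, 0.001]
contact_force: [-0.5, -0.3, 2.7]
opening: 0.149
```

Run:
```python
from h import *
st()
p=ctrl.get_state()["eef_pos"]
plan(((p[0],p[1],.115),RT(-40)),((.453,-.077,.115),RT(-112.4)),((.453,-.077,.003),RT(-112.4)))
```

```text
t 5.2 p [0.4573 0.0659 0.044 ] q [-0.077  0.068  2.213 -0.     0.859  0.316] F [-0.5 -0.3  2.7] op 0.149
[[ 3.829e-01  9.238e-01  1.400e-03]
 [ 9.238e-01 -3.829e-01 -4.000e-04]
 [ 2.000e-04  1.400e-03 -1.000e+00]]
n 4 rot [0.0, -0.0, 0.87]
[[0.0, 0.0, -0.59], [0.0, 0.0, -0.59], [0.0, 0.0, -0.59], [0.0, 0.0, -0.59]]
n 15 rot [0.0, 0.0, 0.97]
[[-0.25, 0.2, 0.0], [-0.23, 0.22, 0.0], [-0.21, 0.24, 0.0], [-0.19, 0.25, 0.0], [-0.17, 0.27, 0.0], [-0.15, 0.28, 0.0], [-0.12, 0.29, 0.0], [-0.1, 0.3, 0.0], [-0.07, 0.31, 0.0], [-0.05, 0.31, 0.0], [-0.02, 0.32, 0.0], [0.01, 0.32, 0.0], [0.03, 0.32, 0.0], [0.06, 0.31, 0.0], [0.09, 0.31, 0.0]]
n 4 rot [0.0, 0.0, 0.0]
[[0.0, 0.0, 0.93], [0.0, 0.0, 0.93], [0.0, 0.0, 0.93], [0.0, 0.0, 0.93]]
```

>>> send_rows --translation '[[0, 0, -0.59], [0, 0, -0.59], [0, 0, -0.59], [0, 0, -0.59], [-0.25, 0.2, 0]]' --rotation '[[0, 0, 0.87], [0, 0, 0.87], [0, 0, 0.87], [0, 0, 0.87], [0, 0, 0.97]]' --grip '[5, 5, 5, 5, 5]'

```text
time: 5.82
eef_pos: [0.4576, 0.0566, 0.1158]
tcp_rot: [0.923, 0.384, 0.002, 0.001]
contact_force: [-0.4, 0.1, -0.6]
opening: 0.151
```

>>> send_rows --translation '[[-0.23, 0.22, 0.0], [-0.21, 0.24, 0.0], [-0.19, 0.25, 0.0], [-0.17, 0.27, 0.0], [-0.15, 0.28, 0.0]]' --rotation '[[0, 0, 0.97], [0, 0, 0.97], [0, 0, 0.97], [0, 0, 0.97], [0, 0, 0.97]]' --grip '[5, 5, 5, 5, 5]'

```text
time: 6.45
eef_pos: [0.4551, 0.0086, 0.114]
tcp_rot: [0.984, 0.181, -0.0, -0.0]
contact_force: [0.0, -0.4, -1.0]
opening: 0.153
```

>>> send_rows --translation '[[-0.12, 0.29, 0.0], [-0.1, 0.3, 0.0], [-0.07, 0.31, 0.0], [-0.05, 0.31, 0.0], [-0.02, 0.32, 0.0]]' --rotation '[[0, 0, 0.97], [0, 0, 0.97], [0, 0, 0.97], [0, 0, 0.97], [0, 0, 0.97]]' --grip '[5, 5, 5, 5, 5]'

```text
time: 7.08
eef_pos: [0.4534, -0.0388, 0.114]
tcp_rot: [1.0, -0.03, -0.0, -0.0]
contact_force: [-0.3, 0.8, -0.8]
opening: 0.157
```

>>> send_rows --translation '[[0.01, 0.32, 0.0], [0.03, 0.32, 0.0], [0.06, 0.31, 0.0], [0.09, 0.31, 0.0], [0, 0, 0]]' --rotation '[[0, 0, 0.97], [0, 0, 0.97], [0, 0, 0.97], [0, 0, 0.97], [0, 0, 0]]' --grip '[5, 5, 5, 5, 5]'

```text
time: 7.7
eef_pos: [0.4522, -0.0773, 0.114]
tcp_rot: [0.98, -0.197, -0.0, -0.0]
contact_force: [-0.2, 0.3, -0.4]
opening: 0.153
```

Run:
```python
from h import *
st();plan(((.453,-.077,.004),RT(-112.4)))
snap("wrist","w2")
```

```text
t 7.7 p [ 0.4522 -0.0773  0.114 ] q [-0.391 -0.064  2.189  0.     1.016  1.575] F [-0.2  0.3 -0.4] op 0.153
[[ 9.227e-01 -3.854e-01  0.000e+00]
 [-3.854e-01 -9.227e-01  1.000e-04]
 [-0.000e+00 -1.000e-04 -1.000e+00]]
n 4 rot [-0.0, 0.0, -0.01]
[[0.01, -0.0, 0.92], [0.01, -0.0, 0.92], [0.01, -0.0, 0.92], [0.01, -0.0, 0.92]]
```

View pics/w2.png

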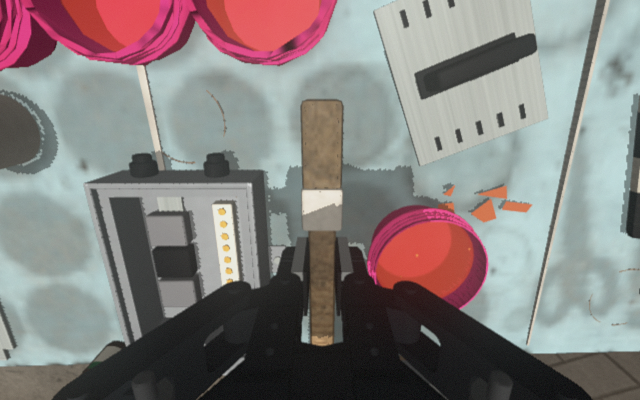

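The brush is held level and square. The patch below it is clear, with the tub on the right, the box on the left and the plain cover beyond. I'll lower it, moved slightly toward the box.

>>> send_rows --translation '[[0.01, -0.04, 0.92], [0.01, -0.04, 0.92], [0.01, -0.04, 0.92], [0.01, 0, 0.88], [0, 0, 0]]' --rotation '[[0, 0, 0], [0, 0, 0], [0, 0, 0], [0, 0, 0], [0, 0, 0]]' --grip '[5, 5, 5, 5, 5]'

```text
time: 8.38
eef_pos: [0.4528, -0.073, 0.003]
tcp_rot: [0.981, -0.196, -0.003, -0.001]
contact_force: [0.6, -0.0, -0.6]
opening: 0.152
```

Run:
```python
from h import *
st()
```

```text
t 8.38 p [ 0.4528 -0.073   0.003 ] q [-0.382  0.149  2.224  0.     0.773  1.583] F [ 0.6 -0.  -0.6] op 0.152
[[ 0.9232 -0.3842 -0.0051]
 [-0.3842 -0.9232  0.0021]
 [-0.0055 -0.     -1.    ]]
```

>>> send_rows --translation '[[0, 0, 0.06], [0, 0, 0], [0, 0, 0], [0, 0, -0.4], [0, 0, -1]]' --rotation '[[0, 0, 0], [0, 0, 0], [0, 0, 0], [0, 0, 0], [0, 0, 0]]' --grip '[5, 32, 32, 32, 32]'

```text
time: 9.0
eef_pos: [0.4537, -0.0738, 0.0451]
tcp_rot: [0.98, -0.197, -0.001, -0.0]
contact_force: [-0.3, -0.3, -0.7]
opening: 0.374
```

Run:
```python
from h import *
s=st();p=s["eef_pos"]
plan(((p[0],p[1],.10),RT(-109)),((.49,.295,.23),RT(-25)))
```

```text
t 9.0 p [ 0.4537 -0.0738  0.0451] q [-0.383  0.063  2.216  0.     0.866  1.584] F [-0.3 -0.3 -0.7] op 0.374
[[ 0.9227 -0.3856 -0.0026]
 [-0.3856 -0.9227  0.0011]
 [-0.0029  0.     -1.    ]]
n 2 rot [-0.0, 0.02, -0.37]
[[-0.0, 0.0, -0.91], [-0.0, -0.0, -0.91]]
n 17 rot [0.0, 0.0, -0.99]
[[-0.17, -0.71, -0.25], [-0.11, -0.72, -0.25], [-0.04, -0.73, -0.25], [0.02, -0.73, -0.25], [0.08, -0.72, -0.25], [0.14, -0.71, -0.25], [0.2, -0.7, -0.25], [0.26, -0.68, -0.25], [0.32, -0.65, -0.25], [0.38, -0.62, -0.25], [0.43, -0.59, -0.25], [0.48, -0.55, -0.25], [0.52, -0.51, -0.25], [0.56, -0.46, -0.25], [0.6, -0.41, -0.25], [0.63, -0.36, -0.25], [0.66, -0.3, -0.25]]
```

>>> send_rows --translation '[[0, 0, -0.91], [0, 0, -0.91], [-0.17, -0.71, -0.25], [-0.11, -0.72, -0.25], [-0.04, -0.73, -0.25]]' --rotation '[[0, 0, -0.37], [0, 0, -0.37], [0, 0, -0.99], [0, 0, -0.99], [0, 0, -0.99]]' --grip '[50, 50, 50, 50, 50]'

```text
time: 9.62
eef_pos: [0.4614, -0.0083, 0.1236]
tcp_rot: [0.999, -0.035, 0.001, 0.0]
contact_force: [-0.4, 0.8, 0.2]
opening: 0.587
```

>>> send_rows --translation '[[0.02, -0.73, -0.25], [0.08, -0.72, -0.25], [0.14, -0.71, -0.25], [0.2, -0.7, -0.25], [0.26, -0.68, -0.25]]' --rotation '[[0, 0, -0.99], [0, 0, -0.99], [0, 0, -0.99], [0, 0, -0.99], [0, 0, -0.99]]' --grip '[50, 50, 50, 50, 50]'

```text
time: 10.25
eef_pos: [0.4716, 0.1005, 0.161]
tcp_rot: [0.984, 0.18, 0.001, 0.0]
contact_force: [0.2, -0.2, 0.1]
opening: 0.588
```

>>> send_rows --translation '[[0.32, -0.65, -0.25], [0.38, -0.62, -0.25], [0.43, -0.59, -0.25], [0.48, -0.55, -0.25], [0.52, -0.51, -0.25]]' --rotation '[[0, 0, -0.99], [0, 0, -0.99], [0, 0, -0.99], [0, 0, -0.99], [0, 0, -0.99]]' --grip '[50, 50, 50, 50, 50]'

```text
time: 10.88
eef_pos: [0.4821, 0.2092, 0.1986]
tcp_rot: [0.922, 0.387, 0.001, 0.0]
contact_force: [0.4, 0.4, 0.2]
opening: 0.589
```

>>> send_rows --translation '[[0.56, -0.46, -0.25], [0.6, -0.41, -0.25], [0.63, -0.36, -0.25], [0.66, -0.3, -0.25], [0, 0, 0]]' --rotation '[[0, 0, -0.99], [0, 0, -0.99], [0, 0, -0.99], [0, 0, -0.99], [0, 0, 0]]' --grip '[50, 50, 50, 50, 50]'

```text
time: 11.5
eef_pos: [0.4903, 0.2961, 0.2289]
tcp_rot: [0.842, 0.539, 0.001, 0.0]
contact_force: [0.4, 0.3, -0.3]
opening: 0.586
```

Run:
```python
from h import *
st();a=snap("wrist","w3")
cv2.imwrite("pics/w3b.png",cv2.resize(a[:300,160:480],None,fx=2,fy=2,interpolation=cv2.INTER_CUBIC))
```

```text
t 11.5 p [0.4903 0.2961 0.2289] q [ 0.366  0.063  1.836 -0.     1.24   0.799] F [ 0.4  0.3 -0.3] op 0.586
[[ 4.188e-01  9.081e-01  2.500e-03]
 [ 9.081e-01 -4.189e-01  9.000e-04]
 [ 1.900e-03  1.900e-03 -1.000e+00]]
```

View pics/w3b.png

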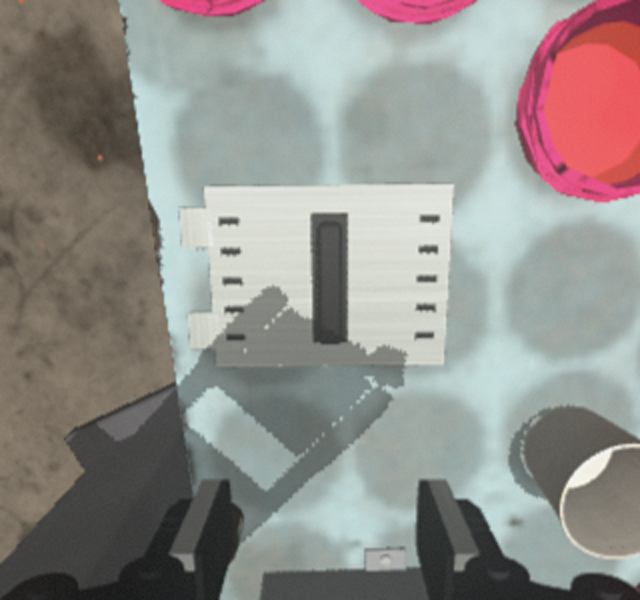

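Run:
```python
from h import *
c=lambda l:[(160+(u-.5)/2,(v-.5)/2) for u,v in l]
b=fit("w3",[(-75,56,4),(75,56,4),(75,-56,4),(-75,-56,4),(-91,44,4),(-91,20,4),(-91,-20,4),(-91,-44,4)],c([(204,186),(453,184),(443,365),(217,366),(181,207),(185,249),(189,310),(193,350)]),[.507,.325,-25])
plan(((b[0],b[1],.09),RT(b[2])),((b[0],b[1],.0095),RT(b[2])))
```

```text
fit [  0.507    0.327  -24.3049] res px [[0.4, -0.1], [1.4, -0.2], [1.2, -0.0], [-0.1, 0.4], [-0.6, 0.0], [-1.0, -0.5], [-0.4, 1.2], [-1.0, -0.4]]
n 5 rot [0.0, -0.0, -0.02]
[[0.24, 0.01, 0.92], [0.24, 0.01, 0.92], [0.24, 0.01, 0.92], [0.24, 0.02, 0.92], [0.24, 0.02, 0.92]]
n 3 rot [0.0, 0.0, 0.0]
[[0.0, 0.0, 0.89], [0.0, 0.0, 0.89], [0.0, 0.0, 0.89]]
```

>>> send_rows --translation '[[0.24, 0.01, 0.92], [0.24, 0.01, 0.92], [0.24, 0.01, 0.92], [0.24, 0.02, 0.92], [0.24, 0.02, 0.92]]' --rotation '[[0, 0, -0.02], [0, 0, -0.02], [0, 0, -0.02], [0, 0, -0.02], [0, 0, -0.02]]' --grip '[45, 45, 45, 45, 45]' --squeeze 80

```text
time: 12.18
eef_pos: [0.5068, 0.326, 0.0882]
tcp_rot: [0.841, 0.541, -0.0, 0.0]
contact_force: [0.3, -0.0, -0.0]
opening: 0.529
```

>>> send_rows --translation '[[0, 0, 0.89], [0, 0, 0.89], [0, 0, 0.89], [0, 0, 0], [0, 0, 0]]' --rotation '[[0, 0, 0], [0, 0, 0], [0, 0, 0], [0, 0, 0], [0, 0, 0]]' --grip '[45, 45, 45, 45, 4]'

```text
time: 12.8
eef_pos: [0.5075, 0.3267, 0.0101]
tcp_rot: [0.84, 0.542, 0.001, 0.0]
contact_force: [0.1, 0.4, 0.0]
opening: 0.325
```

>>> send_rows --translation '[[0, 0, 0], [0, 0, 0], [0, 0, 0]]' --rotation '[[0, 0, 0], [0, 0, 0], [0, 0, 0]]' --grip '[4, 4, 4]'

```text
time: 13.18
eef_pos: [0.5082, 0.3273, 0.011]
tcp_rot: [0.84, 0.542, 0.001, 0.0]
contact_force: [-0.8, -1.3, 6.5]
opening: 0.145
```

Run:
```python
from h import *
st()
```

```text
t 13.18 p [0.5082 0.3273 0.011 ] q [ 0.405  0.402  1.876 -0.     0.861  0.83 ] F [-0.8 -1.3  6.5] op 0.145
[[ 4.119e-01  9.112e-01  2.600e-03]
 [ 9.112e-01 -4.119e-01  7.000e-04]
 [ 1.700e-03  2.000e-03 -1.000e+00]]
```

```bash
cat > kin.py <<'E'
from h import *
Q=np.array([[-1.49,.287,1.578,1.279],[-.16,-.27,2.085,1.328],[-.077,.068,2.213,.859],[-.391,-.064,2.189,1.016],[-.382,.149,2.224,.773],[-.383,.063,2.216,.866],[.366,.063,1.836,1.24],[.405,.402,1.876,.861]])
P=np.array([[.1544,-.6564,.2299],[.4427,.0307,.2598],[.4573,.0659,.044],[.4522,-.0773,.114],[.4528,-.073,.003],[.4537,-.0738,.0451],[.4903,.2961,.2289],[.5082,.3273,.011]])
def fk(k,q,Lt=0):
    L1,L2,h,lat,a0,f1,f2=k;b=q[:,1]+f1;c=q[:,1]+q[:,2]+f2
    r=a0+L1*np.sin(b)+L2*np.sin(c);z=h+L1*np.cos(b)+L2*np.cos(c)
    return np.c_[r*np.cos(q[:,0])-lat*np.sin(q[:,0]),r*np.sin(q[:,0])+lat*np.cos(q[:,0]),z],r
k=least_squares(lambda k:(fk(k,Q)[0]-P).ravel(),[.4,.4,.0,.1,0,0,0]).x
E
python3 - <<'E'
from kin import *
print(k.round(4));print(np.abs(fk(k,Q)[0]-P).max(),fk(k,Q)[1].round(3), (Q[:,1:].sum(1)).round(3))
E
```

```text
[ 4.440e-01  5.737e-01 -8.900e-03  1.009e-01 -6.000e-04  3.000e-04
  3.760e-02]
0.0010660998965490442 [0.668 0.432 0.45  0.447 0.448 0.449 0.563 0.595] [3.144 3.143 3.14  3.141 3.146 3.145 3.139 3.139]
```

```bash
cat >> h.py <<'E'
BOX=np.array([.4386,.0551,-22.37])
CT=np.array([-.0008,0,.011])  # cover origin in tool
def tcp_for(xt,zt,th,y=0,dyaw=0):
    "tool pose that puts the tabs' lower tip edge at box (xt,y,zt) mm, plain end up by th"
    B=R.from_euler("z",BOX[2],degrees=True);C=R.from_euler("z",BOX[2]+dyaw,degrees=True)*R.from_euler("y",-th,degrees=True)
    O=B.apply(np.array([xt,y,zt])/1000)+[BOX[0],BOX[1],0]+C.apply([.091,0,0])
    m=C.as_matrix();T=R.from_matrix(np.c_[m[:,1],m[:,0],-m[:,2]])
    return O-T.apply(CT),T
E
python3 - <<'E'
from h import *
s=ctrl.get_state();p=s["eef_pos"]
print(tcp_for(-66,75,12)[0])
plan(((p[0],p[1],.13),RT(-24)),((.475,.13,.14),RT(-23,-2)),tcp_for(-66,75,12))
E
```

```text
[0.45806927 0.04795237 0.10467959]
n 4 rot [0.01, -0.0, -0.02]
[[0.0, 0.0, -0.99], [0.0, 0.0, -0.99], [0.0, 0.0, -0.99], [0.0, 0.0, -0.99]]
n 7 rot [-0.06, 0.0, -0.03]
[[-0.92, 0.24, -0.05], [-0.92, 0.24, -0.05], [-0.92, 0.23, -0.05], [-0.92, 0.23, -0.04], [-0.92, 0.23, -0.04], [-0.93, 0.23, -0.04], [-0.93, 0.23, -0.04]]
n 3 rot [-0.67, 0.01, -0.04]
[[-0.91, 0.17, 0.4], [-0.91, 0.14, 0.41], [-0.91, 0.12, 0.41]]
```

>>> send_rows --translation '[[0, 0, -0.5], [0, 0, -0.99], [0, 0, -0.99], [0, 0, -0.99], [0, 0, -0.5]]' --rotation '[[0, 0, 0], [0, 0, 0], [0, 0, 0], [0, 0, 0], [0, 0, -0.08]]' --grip '[4, 4, 4, 4, 4]'

```text
time: 13.8
eef_pos: [0.5073, 0.3273, 0.1301]
tcp_rot: [0.838, 0.545, 0.001, 0.0]
contact_force: [-0.6, 0.1, -2.7]
opening: 0.15
```

>>> send_rows --translation '[[-0.92, 0.24, -0.05], [-0.92, 0.24, -0.05], [-0.92, 0.23, -0.05], [-0.92, 0.23, -0.04], [-0.92, 0.23, -0.04]]' --rotation '[[-0.06, 0, -0.03], [-0.06, 0, -0.03], [-0.06, 0, -0.03], [-0.06, 0, -0.03], [-0.06, 0, -0.03]]' --grip '[4, 4, 4, 4, 4]'

```text
time: 14.42
eef_pos: [0.4826, 0.1855, 0.1346]
tcp_rot: [0.835, 0.551, 0.006, 0.011]
contact_force: [0.6, -0.3, -2.8]
opening: 0.144
```

>>> send_rows --translation '[[-0.93, 0.23, -0.04], [-0.93, 0.23, -0.04], [-0.91, 0.17, 0.4], [-0.91, 0.14, 0.41], [-0.91, 0.12, 0.41]]' --rotation '[[-0.06, 0, -0.03], [-0.06, 0, -0.03], [-0.67, 0, -0.04], [-0.67, 0, -0.04], [-0.67, 0, -0.04]]' --grip '[4, 4, 4, 4, 4]'

```text
time: 15.05
eef_pos: [0.4567, 0.0472, 0.1019]
tcp_rot: [0.826, 0.554, 0.058, 0.089]
contact_force: [0.2, -0.0, -1.7]
opening: 0.14
```

>>> send_rows --translation '[[0, 0, 0], [0, 0, 0]]' --rotation '[[0, 0, 0], [0, 0, 0]]' --grip '[4, 4]'

```text
time: 15.3
eef_pos: [0.4581, 0.0482, 0.1032]
tcp_rot: [0.826, 0.554, 0.058, 0.088]
contact_force: [-0.8, 0.6, -2.7]
opening: 0.144
```

Run:
```python
from h import *
st();plan(tcp_for(-66,75,12))
a=snap("wrist","w4");cv2.imwrite("pics/w4b.png",cv2.resize(a[:300,140:500],None,fx=2,fy=2,interpolation=cv2.INTER_CUBIC))
```

```text
t 15.3 p [0.4581 0.0482 0.1032] q [-0.08  -0.145  2.298 -0.092  0.79   0.367] F [-0.8  0.6 -2.7] op 0.144
[[ 0.3794  0.9046  0.1941]
 [ 0.9252 -0.3707 -0.0808]
 [-0.0011  0.2102 -0.9777]]
n 1 rot [0.03, 0.01, 0.02]
[[-0.01, 0.01, -0.05]]
```

View pics/w4b.png

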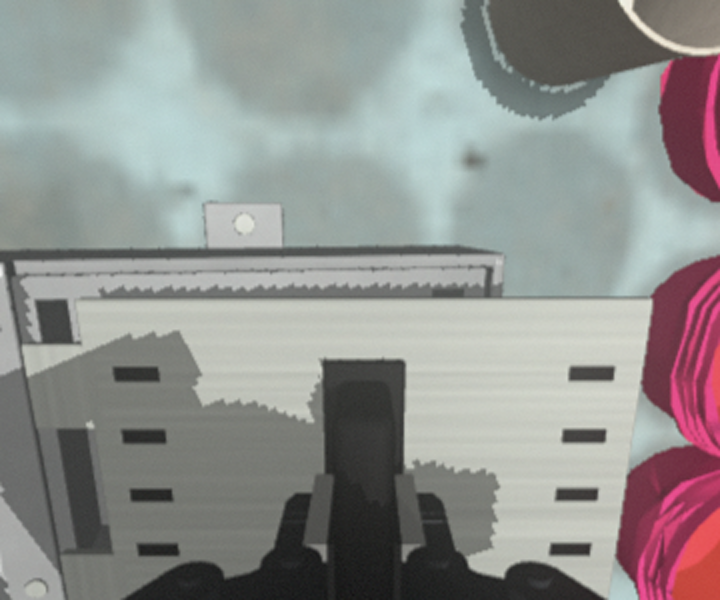

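Run:
```python
from h import *
s=ctrl.get_state();T=R.from_quat(s["tcp_rot"]);p=np.array(s["eef_pos"])
f=lambda uv:(np.array(uv)-[140,0])*2+.5
cp=lambda l,ct=CT:p+T.apply(np.array([[y,x,-z] for x,y,z in l])/1000+ct)
L=[(-75,56,4),(75,56,4),(-91,44,4),(-7,35,36),(7,35,36)]
print("cover pred",f(proj("w4",cp(L))).round(1).tolist(),"obs 78,298 652,298 22,345 323,360 405,360")
B=R.from_euler("z",BOX[2],degrees=True)
print("box pred",f(proj("w4",B.apply(np.array([(82.5,64,46),(-77.5,64,54),(77.5,59,46),(-77.5,0,54)])/1000)+[BOX[0],BOX[1],0])).round(1).tolist())
obs=np.array([(78,298),(652,298),(22,345)])
def g(v):
    q=T*R.from_rotvec([0,v[3],v[4]]); 
    l=np.array([[y,x,-z] for x,y,z in L[:3]])/1000
    return (f(proj("w4",p+T.apply(R.from_rotvec([v[3],0,v[2]]).apply(l)+[v[0],v[1],.011])))-obs).ravel()
r=least_squares(g,[0,0,0,0,0],x_scale=[.01,.01,.02,.02,1]);print(r.x.round(4),r.fun.round(1))
```

```text
cover pred [[83.3, 298.2], [664.9, 298.0], [29.6, 343.7], [343.1, 417.5], [407.8, 417.5]] obs 78,298 652,298 22,345 323,360 405,360
box pred [[506.3, 251.1], [2.9, 260.8], [492.2, 265.7], [40.3, 463.9]]
[-0.001  -0.003  -0.0048 -0.0244  0.    ] [-3.8  1.3  3.2  0.4  0.5 -0.8]
```

The picture shows the cover held level sideways, with its +y edge at v=298, parallel to the rim and where predicted. Along x it sits about 1–2 mm nearer the tabs than modelled. I'll lower it and begin the insertion.

```bash
sed -i 's/^CT=.*/CT=np.array([-.0008,-.0015,.011])/' h.py
python3 - <<'E'
from h import *
plan(tcp_for(-68,60,12),tcp_for(-68,43.5,12),tcp_for(-80,43.5,12))
E
```

```text
n 1 rot [0.04, 0.01, 0.02]
[[-0.02, -0.12, 0.44]]
n 1 rot [0.0, 0.0, 0.0]
[[0.0, -0.11, 0.54]]
n 1 rot [0.0, 0.0, 0.0]
[[0.0, -0.39, -0.08]]
```

>>> send_rows --translation '[[-0.02, -0.12, 0.44], [0, -0.06, 0.27], [0, -0.05, 0.27], [0, 0, 0]]' --rotation '[[0.04, 0.01, 0.02], [0, 0, 0], [0, 0, 0], [0, 0, 0]]' --grip '[4, 4, 4, 4]'

```text
time: 15.85
eef_pos: [0.4562, 0.0477, 0.0715]
tcp_rot: [0.826, 0.554, 0.057, 0.086]
contact_force: [1.2, -0.9, -2.1]
opening: 0.146
```

>>> send_rows --translation '[[0, -0.13, -0.03], [0, -0.13, -0.03], [0, -0.13, -0.02], [0, 0, 0]]' --rotation '[[0, 0, 0], [0, 0, 0], [0, 0, 0], [0, 0, 0]]' --grip '[4, 4, 4, 4]'

```text
time: 16.35
eef_pos: [0.4457, 0.0523, 0.0728]
tcp_rot: [0.826, 0.554, 0.058, 0.087]
contact_force: [-0.4, 0.5, -2.3]
opening: 0.146
```

Run:
```python
from h import *
st();print(tcp_for(-80,43.5,12)[0].round(4));plan(tcp_for(-80,43.5,12))
a=snap("wrist","w5");b=snap("side","s5")
w=cv2.resize(a[90:300,140:400],None,fx=1.5,fy=1.5,interpolation=cv2.INTER_CUBIC)
c=cv2.resize(b[180:270,280:410],(390,270),interpolation=cv2.INTER_CUBIC)
o=np.zeros((315,790,3),np.uint8);o[:,:390]=w;o[:270,400:]=c;cv2.imwrite("pics/m5.png",o)
```

```text
t 16.35 p [0.4457 0.0523 0.0728] q [-0.073 -0.115  2.338 -0.098  0.723  0.384] F [-0.4  0.5 -2.3] op 0.146
[[ 3.803e-01  9.048e-01  1.915e-01]
 [ 9.248e-01 -3.720e-01 -7.910e-02]
 [-4.000e-04  2.072e-01 -9.783e-01]]
[0.4465 0.0527 0.0735]
n 1 rot [-0.01, 0.0, 0.0]
[[0.02, 0.02, -0.02]]
```

View pics/m5.png

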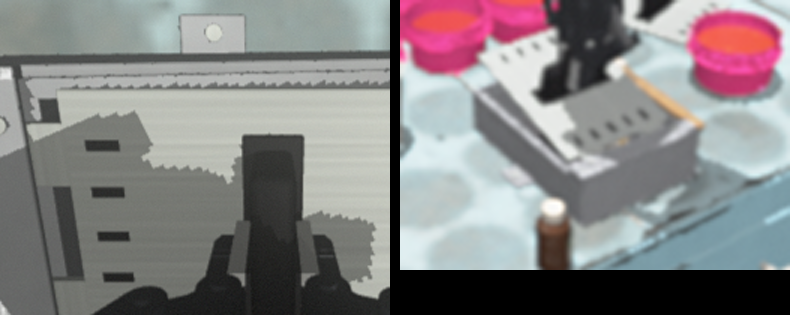

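The tab end at (27,122) is right at the keeper's edge line at (22,122), with no contact force and the plate inside the side rims. I'll slide it further in.

Run:
```python
from h import *
plan(tcp_for(-88,42,12),tcp_for(-92,41.5,11))
```

```text
n 1 rot [-0.0, 0.0, 0.0]
[[0.02, -0.27, -0.02]]
n 1 rot [0.2, 0.0, -0.0]
[[-0.0, -0.13, 0.04]]
```

>>> send_rows --translation '[[0.02, -0.09, 0], [0, -0.09, -0.01], [0, -0.09, -0.01], [0, 0, 0]]' --rotation '[[0, 0, 0], [0, 0, 0], [0, 0, 0], [0, 0, 0]]' --grip '[4, 4, 4, 4]'

```text
time: 16.95
eef_pos: [0.4385, 0.0558, 0.0715]
tcp_rot: [0.826, 0.554, 0.058, 0.087]
contact_force: [-0.7, -0.5, -2.7]
opening: 0.146
```

>>> send_rows --translation '[[0, -0.07, 0.02], [0, -0.06, 0.02], [0, 0, 0]]' --rotation '[[0.1, 0, 0], [0.1, 0, 0], [0, 0, 0]]' --grip '[4, 4, 4]'

```text
time: 17.32
eef_pos: [0.4359, 0.057, 0.0698]
tcp_rot: [0.827, 0.554, 0.053, 0.08]
contact_force: [0.2, -0.3, -2.7]
opening: 0.145
```

Run:
```python
from h import *
st();print(tcp_for(-92,41.5,11)[0].round(4))
plan(tcp_for(-92,41.5,11))
a=snap("wrist","w6");cv2.imwrite("pics/w6b.png",cv2.resize(a[90:300,130:430],None,fx=2.5,fy=2.5,interpolation=cv2.INTER_CUBIC))
```

```text
t 17.32 p [0.4359 0.057  0.0698] q [-0.066 -0.125  2.351 -0.091  0.736  0.386] F [ 0.2 -0.3 -2.7] op 0.145
[[ 3.807e-01  9.078e-01  1.761e-01]
 [ 9.247e-01 -3.736e-01 -7.280e-02]
 [-3.000e-04  1.905e-01 -9.817e-01]]
[0.4359 0.0571 0.0699]
n 1 rot [-0.0, 0.0, -0.0]
[[0.0, -0.0, -0.0]]
```

View pics/w6b.png

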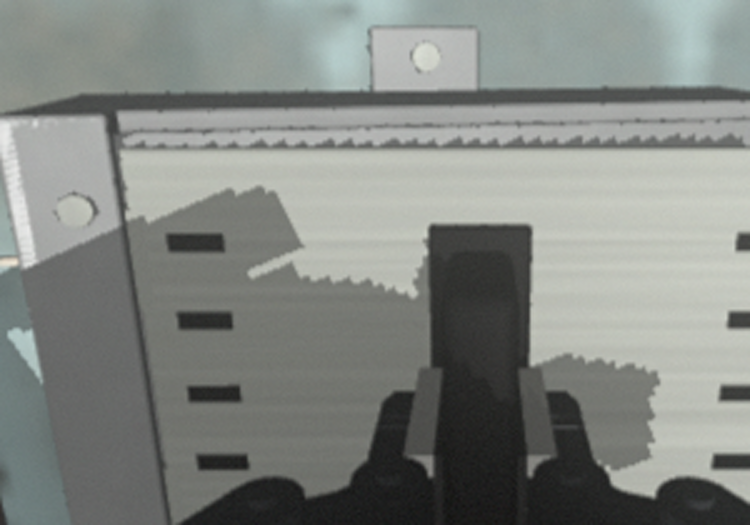

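The tabs are fully under the keeper strip. The plate's edge meets the strip and sits parallel to the side rim, with no contact force. Now I'll swing it down.

Run:
```python
from h import *
plan(tcp_for(-91.5,41,7),tcp_for(-91,40.5,3),tcp_for(-91,40.3,.7))
```

```text
n 1 rot [0.8, 0.0, -0.0]
[[0.0, 0.03, 0.23]]
n 1 rot [0.8, -0.0, 0.0]
[[0.0, 0.03, 0.23]]
n 1 rot [0.46, -0.0, 0.0]
[[0.0, 0.01, 0.13]]
```

>>> send_rows --translation '[[0, 0.01, 0.12], [0, 0.02, 0.11], [0, 0, 0]]' --rotation '[[0.4, 0, 0], [0.4, 0, 0], [0, 0, 0]]' --grip '[4, 4, 4]'

```text
time: 17.75
eef_pos: [0.4376, 0.0561, 0.0626]
tcp_rot: [0.83, 0.555, 0.033, 0.05]
contact_force: [0.6, -0.5, -2.3]
opening: 0.147
```

>>> send_rows --translation '[[0, 0.01, 0.12], [0, 0.02, 0.11], [0, 0, 0]]' --rotation '[[0.4, 0, 0], [0.4, 0, 0], [0, 0, 0]]' --grip '[4, 4, 4]'

```text
time: 18.12
eef_pos: [0.4392, 0.0555, 0.0559]
tcp_rot: [0.831, 0.556, 0.014, 0.021]
contact_force: [0.2, -0.1, -2.3]
opening: 0.149
```

Run:
```python
from h import *
st();print(tcp_for(-91,40.5,3)[0].round(4))
plan(tcp_for(-91,40.3,.7))
snap("wrist","w7")
```

```text
t 18.12 p [0.4392 0.0555 0.0559] q [-0.096 -0.023  2.279 -0.02   0.838  0.309] F [ 0.2 -0.1 -2.3] op 0.149
[[ 3.810e-01  9.234e-01  4.630e-02]
 [ 9.246e-01 -3.805e-01 -1.970e-02]
 [-6.000e-04  5.030e-02 -9.987e-01]]
[0.4396 0.0555 0.0563]
n 1 rot [0.44, 0.01, -0.0]
[[0.01, 0.03, 0.12]]
```

>>> send_rows --translation '[[0, 0.01, 0.06], [0.01, 0.01, 0.06], [0, 0, 0]]' --rotation '[[0.22, 0, 0], [0.22, 0, 0], [0, 0, 0]]' --grip '[4, 4, 4]'

```text
time: 18.55
eef_pos: [0.44, 0.0556, 0.0526]
tcp_rot: [0.831, 0.556, 0.003, 0.005]
contact_force: [-0.6, -1.1, -3.3]
opening: 0.146
```

Run:
```python
from h import *
s=st();print(s["wrist_torque"],tcp_for(-91,40.3,.7)[0].round(4))
plan(tcp_for(-91,39.8,0))
a=snap("wrist","w8");cv2.imwrite("pics/w8b.png",cv2.resize(a[100:300,120:520],None,fx=2,fy=2,interpolation=cv2.INTER_CUBIC))
```

```text
t 18.55 p [0.44   0.0556 0.0526] q [-0.102  0.004  2.26  -0.005  0.866  0.292] F [-0.6 -1.1 -3.3] op 0.146
[[ 3.807e-01  9.246e-01  1.170e-02]
 [ 9.247e-01 -3.807e-01 -5.200e-03]
 [-4.000e-04  1.280e-02 -9.999e-01]]
[ 0.00637269 -0.01117036  0.02214544] [0.4402 0.0553 0.0524]
n 1 rot [0.15, 0.0, -0.0]
[[-0.01, 0.01, 0.06]]
```

View pics/w8b.png

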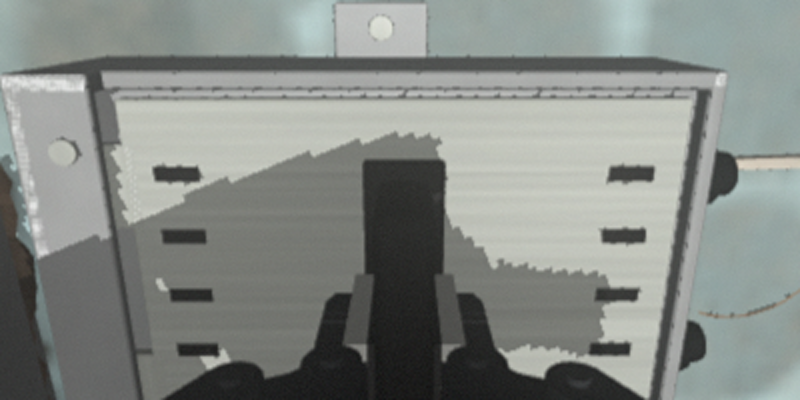

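The plate lies inside the rim with a small gap at the plain end (u≈695–708) and along the +y side. There is no contact yet, so I'll lower the last 2 mm and release.

>>> send_rows --translation '[[-0.01, 0.01, 0.05], [0, 0, 0.03], [0, 0, 0]]' --rotation '[[0.14, 0, 0], [0, 0, 0], [0, 0, 0]]' --grip '[4, 4, 4]'

```text
time: 18.98
eef_pos: [0.44, 0.0552, 0.051]
tcp_rot: [0.831, 0.557, -0.0, 0.0]
contact_force: [-4.9, -0.2, 4.8]
opening: 0.143
```

Run:
```python
from h import *
s=st();print(s["wrist_torque"])
```

```text
t 18.98 p [0.44   0.0552 0.051 ] q [-1.040e-01  1.300e-02  2.254e+00 -1.000e-03  8.750e-01  2.870e-01] F [-4.9 -0.2  4.8] op 0.143
[[ 3.804e-01  9.248e-01 -1.000e-04]
 [ 9.248e-01 -3.804e-01 -8.000e-04]
 [-7.000e-04  2.000e-04 -1.000e+00]]
[0.10432406 0.55502384 0.0784401 ]
```

>>> send_rows --translation '[[0, 0, 0], [0, 0, 0], [0, 0, 0], [0, 0, -0.4], [0, 0, -1]]' --rotation '[[0, 0, 0], [0, 0, 0], [0, 0, 0], [0, 0, 0], [0, 0, 0]]' --grip '[20, 40, 40, 40, 40]'

```text
time: 19.6
eef_pos: [0.4387, 0.0554, 0.092]
tcp_rot: [0.831, 0.556, -0.001, -0.001]
contact_force: [0.1, -0.4, -0.1]
opening: 0.473
```

>>> send_rows --translation '[[0, 0, -1], [0, 0, -1], [0, 0, -1], [0, 0, -1], [0, 0, -1]]' --rotation '[[0, 0, 0], [0, 0, 0], [0, 0, 0], [0, 0, 0], [0, 0, 0]]' --grip '[40, 40, 40, 40, 40]'

```text
time: 20.23
eef_pos: [0.4397, 0.0554, 0.2442]
tcp_rot: [0.831, 0.557, 0.001, 0.001]
contact_force: [0.5, 0.5, -0.1]
opening: 0.474
```

>>> send_rows --translation '[[0, 0, 0], [0, 0, 0]]' --rotation '[[0, 0, 0], [0, 0, 0]]' --grip '[40, 40]'

```text
time: 20.48
eef_pos: [0.4393, 0.0554, 0.2417]
tcp_rot: [0.831, 0.557, -0.0, 0.0]
contact_force: [-0.0, 0.4, -0.0]
opening: 0.466
```

Run:
```python
from h import *
st();a=snap("wrist","w9");b=snap("side","s9")
w=cv2.resize(a[60:260,200:420],None,fx=2,fy=2,interpolation=cv2.INTER_CUBIC)
c=cv2.resize(b[150:290,230:420],(342,252),interpolation=cv2.INTER_CUBIC)
o=np.zeros((400,790,3),np.uint8);o[:,:440]=w;o[:252,448:]=c;cv2.imwrite("pics/m9.png",o)
```

```text
t 20.48 p [0.4393 0.0554 0.2417] q [-1.040e-01 -2.590e-01  2.109e+00 -1.000e-03  1.292e+00  2.870e-01] F [-0.   0.4 -0. ] op 0.466
[[ 3.806e-01  9.247e-01 -1.000e-04]
 [ 9.247e-01 -3.806e-01 -6.000e-04]
 [-6.000e-04  2.000e-04 -1.000e+00]]
```

View pics/m9.png

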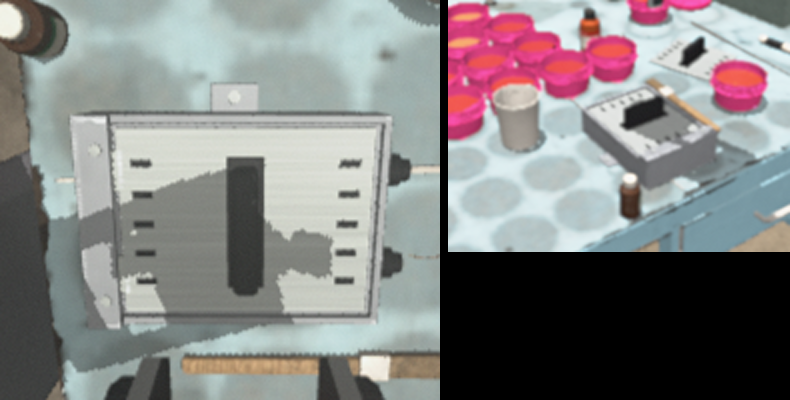

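The plate lies inside the rim with even margins all round, at crop (113–380, 127–315), and its tabs are under the strip. The brush lies flat on the table beside the box, and the bottle, cup and tubs look undisturbed. Handing in.

Run:
```python
from h import *
print(ticket.sign_off())
```

```text
the job is handed in; nothing more can be done
None
```

The box is closed with the tabbed cover, and the job was handed in at about 20.5 s of the 54 s allowed; no verdict was reported.

- **Brush:** I lifted it off the box first and laid it flat on the clear table between the box and the front tub.
- **Cover:** I held it tilted about 12°, hooked its tabs under the keeper strip at the robot-side end, swung it down and released it. The force reading just before release was about 5 N at the height expected for a seated cover.
- **Last checks:** The wrist and side pictures show the plate inside the rim with an even margin all round and its tabs under the strip. The brush is flat on the table, and the plain cover, bottles, cup and tubs look undisturbed. The gripper is clear above, with force close to zero.
- **Small disagreement:** One picture put the cover 1–3 mm nearer its tab end in the gripper than I had modelled. I allowed 1.5 mm for it, and the insertion met no resistance.
- **Not measured:** I judged flatness from the contact height and the pictures, and did not measure the plain end separately.

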